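# Level the screen separator's clamp rail and hold it pressed

### The arm

A 6-joint arm with a two-finger parallel gripper is mounted at the origin on the work surface. World frame = base frame: x ahead of the robot, y to its left, z up, the work surface at z = 0. Lengths are in m, angles in rad, forces in N, time in s.
With the tool pointing down it reaches from about 0.35 to 1 m from the base axis. Payload 7.1 kg.
Tool frame: the origin (TCP) lies between the finger pads; the fingertips stand 22 mm ahead of it and the grasp point (between the pads) lies 3 mm ahead of it; x points along the fingers, y is the direction in which the jaws open and shut, and the axes are right-handed (so a half turn about x gives the same grasp; the last joint's range is limited). The gripper opens to 85 mm and grips with 20 to 120 N. Pads are 22 mm wide; open, the fingers measure 114 mm over their backs; the gripper's body (76 mm by 85 mm) begins 54 mm behind the grasp point. The pads swing forward as they close: fully open they stand 13 mm farther back than shut.
Start: joints at [1.249, 0.423, 1.63, -0, 1.089, -0.019], TCP at [0.186, 0.597, 0.253] pointing down, gripper open.
Joint ranges: [-3, 3], [-0.9, 2.11], [0.09, 2.58], [-1.31, 4.45], [0.11, 2.69], [-2.54, 2.54]. Speed limits (rad/s): [2.39, 2.39, 3.01, 3.14, 3.14, 3.14].

### API

Orientations are given as a rotation vector (axis times angle).
In Python, from rig import manip gives the robot as it stands. The module is installed in compiled form; this text tells all that it offers. Calls block until the motion is done:
- manip.move_to(position, orientation): joint-space move of the TCP to a pose.
- manip.servo_line(position, orientation=None, rate=0.15): straight line of the TCP; orientation=None keeps the orientation; rate is the mean speed in m/s.
- manip.set_joints(angles): joint-space move.
- manip.command_gripper(opening, f_grip=None): finger opening in m; f_grip is the grip in N (None keeps the last); returns when the fingers have stopped.
- manip.hold(seconds).
- manip.solve_ik(position, orientation): joint angles nearest the present ones, or None.
- manip.camera(name): name is "side" or "top" or "wrist"; returns a dict with "image" (480x640x3 uint8, red, green, blue), "fx", "fy", "cx", "cy" (pixels), "cam_to_world" (4x4, takes a point from camera to world coordinates); the wrist camera has in their place "mount" (4x4, takes a point from camera to tool coordinates, whose origin is the TCP and whose axes are the tool frame's). Camera axes: x right, y down, z forward; pixel columns grow to the right and rows downward; lengths in m; the calibration is good to about 2 mm. A picture is of the moment at which its call begins: read the wrist's pose just before it. There is no depth.
A pose or a line that the arm cannot do raises manip.IKError and nothing moves.
- manip.sign_off(): hands the job in, once; it reports no verdict.
Readings, each from a call of its own:
- manip.get_time(): time.
- manip.get_joint_positions(): joint angles.
- manip.get_joint_vel(): joint speeds.
- manip.get_tau(): joint torques, N m.
- manip.get_position(): TCP position.
- manip.get_ee_rot(): TCP orientation.
- manip.get_contact_force(): force on the tool from outside, world axes, zero at the start.
- manip.get_torque(): the same for the moment, N m.
- manip.get_width(): finger opening in m.
Only numpy, scipy, OpenCV 4.12 (cv2) and the standard library are available. Lean on these libraries where they do the work, as an engineer would, in place of code of your own. Each camera call takes 0.05 s, during which the arm holds its last target. There are 200 camera calls.

### The job

Take hold of the red grip of the separator's hand crank and push it down so that the foot under the clamp rail sits firmly on its brass anvil; then, with the foot pressed down, crank until the bubble in the rail's vial stands in the middle between the two black rings. Finish while holding: fingers still on the red grip and pressing the foot down on the anvil, with the bubble centred and the crank still. Leave the tablet shell, blue wedge, brass tweezer block and white roller where they are.

Things in the scene. Friction and masses are not known exactly. Their poses are not given: they have to be found in the camera images.
- separator: The screen separator, fixed to the bench: grey base plate 220 x 430 mm, its top 25 mm above the bench; origin at the centre of its underside. Its own +y runs along the plate towards the rail's pivot, -y towards the crank; +x is across. The steel clamp rail lies along this y axis, above the plate and the tablet shell.
- grip_mid (a point): Centre of the red upright crank grip, a cylinder 20 mm in diameter, 44 mm tall, about 145 mm above the bench when not pressed, 45 mm from the crank's axis. It spins freely on its pin. A downward push first lowers the rail; once the foot is on the anvil the grip sinks on its pin, up to 16 mm, against 7 N (start) to 13.5 N (fully down). 19 mm of bare pin lie between grip and crank arm.
- grip: The same red grip as a body; origin on its axis at its lower end, 23 mm below grip_mid.
- crank_axis (a point): A point on the crank's upright axis, at the height of the unpressed grip's centre; it moves up and down with the rail.
- crank (a joint): Crank angle, rad, growing clockwise seen from above; 0 when the arm (axis to grip) points along the separator's own -x. Range -3.3 to 1.9; starts at -2.6 to -1.8; stiff (0.06 N m), stays where left. Each rad clockwise screws the foot 2.5 mm further down, so with the foot on the anvil the rail end and grip rise 2.5 mm. The angle that levels the rail varies (-0.7 to 0.7): read the bubble.
- vial_mid (a point): Centre of the level vial on top of the rail, midway between its two black rings (28 mm apart, inner faces): a yellow-green tube 16 mm in diameter and 104 mm long along the rail. Its y axis runs along the rail towards the pivot. The vial lies 145 mm from the crank's axis.
- bubble_mid (a point): Centre of the pale bubble, 20 mm long, that runs along the vial towards the higher end of the rail, 1 mm per 0.001 rad of tilt. Unpressed it stands 34 mm towards the crank; with the foot first pressed on the anvil, 11 to 32 mm towards the pivot; it then moves 9.6 mm towards the crank per rad turned clockwise. Centred when level with vial_mid along the rail.
- foot: Levelling foot under the crank end of the rail: black rubber disc 26 mm in diameter, 6 mm thick, origin at the centre of its underside.
- anvil: Brass anvil disc on the base plate under the foot, 36 mm in diameter, its top about 37 mm above the bench (origin about 12 mm below its top).
- tablet_mid (a point): Centre of the matte grey tablet shell, 125 x 200 x 8 mm, lying on the base plate under the rail. Leave it.
- wedge_mid (a point): Centre of the blue opening wedge, 90 x 24 x 10 mm, lying on the base plate beside the tablet shell. Leave it.
- tweezers_mid (a point): Centre of the brass tweezer block, 45 x 70 x 35 mm, two tweezers standing in it up to 90 mm above the bench. Leave it.
- roller_mid (a point): Centre of the white nylon hand roller, 32 mm in diameter and 50 mm wide, with a black handle; 130 mm long, lying on the bench. Leave it.
- rail_pivot (a point): Pivot of the clamp rail, at the rail's mid-height, 62 mm above the bench. The rail, 24 mm wide and 300 mm long, runs from here to the crank, whose axis is 260 mm away; its top is 69 mm above the bench when level. A spring holds the crank end up, about 9 mm above level, until it is pushed down with 1 to 5 N at the crank; it springs up again when let go.

How it is judged:
By the outcome, as a careful person would: the job done as asked, in the order asked, and still so for the second after the job is handed in, while the arm keeps its last pose, push and grip.
It also fails if it takes over 58 s, if anything falls off the work surface, if the arm or the gripper's body presses on something with over 40 N, if the wrist force passes 120 N, or if a joint passes its speed limit or range.

## Working session

There is one attempt and no reset: what is moved stays moved. The work goes in short steps, each a Python script; the robot and the scene stay as the last script left them, time stands still between calls to the robot, and variables do not carry over. Pictures are saved under pics/ and viewed, about 8 in all and at most 12, crops included, and the job is handed in when it is done.

```bash
mkdir -p pics
python3 - <<'E'
from rig import manip
import cv2,numpy as np
for n in("top","side"):
    c=manip.camera(n); cv2.imwrite(f"pics/{n}0.png",c["image"][:,:,::-1])
    np.savez(f"pics/{n}.npz",**c)
    print(n,c["fx"],c["fy"],c["cx"],c["cy"],np.round(c["cam_to_world"],4).tolist())
print(manip.get_ee_rot(),manip.get_time(),manip.get_width())
c=manip.camera("wrist");np.savez("pics/wrist.npz",**c);print(np.round(c["mount"],4).tolist(),c["fx"],c["cx"],c["cy"])
E
```

```text
top 453.21969012891856 453.21969012891856 328.8507119058585 240.65642169346373 [[-0.0184, -0.9838, 0.1785, 0.4411], [-0.9998, 0.0161, -0.0144, 0.0072], [0.0113, -0.1787, -0.9838, 0.9925], [0.0, 0.0, 0.0, 1.0]]
side 614.6021438288628 614.6021438288628 324.22476408075556 234.70739012420134 [[0.9544, -0.1596, 0.2523, 0.2843], [-0.298, -0.5592, 0.7736, -0.9946], [0.0176, -0.8135, -0.5812, 0.8764], [0.0, 0.0, 0.0, 1.0]]
[ 0.23659495  1.55796019 -0.23873165] 0.1 0.08551472973221423
[[-0.0009, -0.2612, 0.9653, -0.1215], [1.0, 0.0004, 0.0011, -0.0001], [-0.0007, 0.9653, 0.2612, -0.0667], [0.0, 0.0, 0.0, 1.0]] 344.25423157137175 324.2751080286188 243.14406751186712
```

View pics/top0.png

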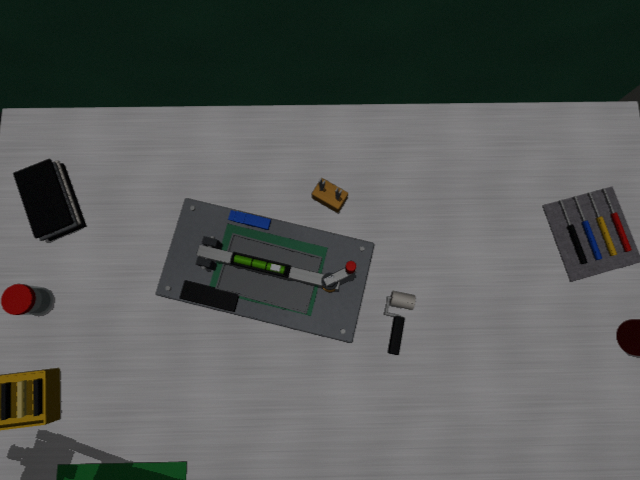

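View pics/side0.png

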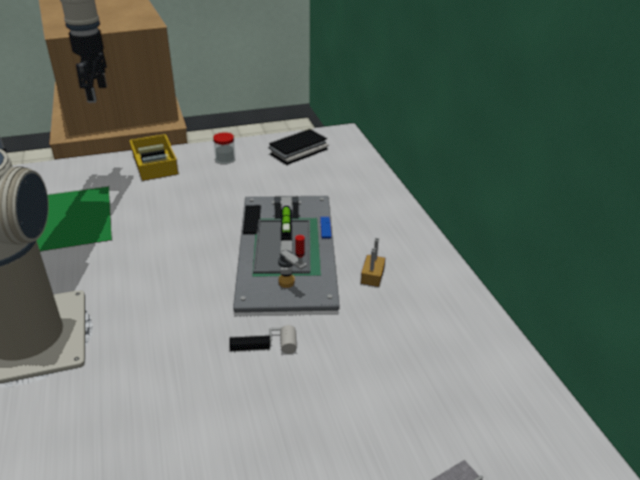

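The top view shows the base corners at about (187,198), (375,242), (352,342) and (157,296). The red grip is at (351,267) and the vial near (260,265), with the rail pivot on the left. The side view shows the grip at (300,245).

```bash
cat > h.py <<'E'
import numpy as np,cv2
from scipy.spatial.transform import Rotation as R
def ray(c,u,v):
    T=c["cam_to_world"]; d=T[:3,:3]@np.array([(u-c["cx"])/c["fx"],(v-c["cy"])/c["fy"],1]); return T[:3,3],d/np.linalg.norm(d)
def atz(c,u,v,z):
    o,d=ray(c,u,v); return o+d*(z-o[2])/d[2]
def tri(rays):
    A=sum(np.eye(3)-np.outer(d,d) for o,d in rays); b=sum((np.eye(3)-np.outer(d,d))@o for o,d in rays); return np.linalg.solve(A,b)
def red(im,box):
    x0,y0,x1,y1=box; p=im[y0:y1,x0:x1].astype(int); m=(p[...,0]>90)&(p[...,0]>2*p[...,1])&(p[...,0]>2*p[...,2]); y,x=np.nonzero(m); return x.mean()+x0,y.mean()+y0,len(x)
def wcam(manip,c=None):
    p,r=np.array(manip.get_position()),R.from_rotvec(manip.get_ee_rot()).as_matrix()
    c=dict(manip.camera("wrist")); T=np.eye(4); T[:3,:3]=r; T[:3,3]=p; c["cam_to_world"]=T@c["mount"]; return c
E
python3 - <<'E'
from h import *
t=dict(np.load("pics/top.npz"));s=dict(np.load("pics/side.npz"))
rt=red(t["image"],(335,255,365,280));rs=red(s["image"],(285,225,315,265));print(rt,rs)
print("grip tri",tri([ray(t,*rt[:2]),ray(s,*rs[:2])]), "top z.155",atz(t,*rt[:2],.155))
C=[atz(t,*p,.025)[:2] for p in[(187,198),(375,242),(352,342),(157,296)]]
C=np.array(C);print(C,C.mean(0));d=(C[0]-C[1]+C[3]-C[2]);print("y dir",np.degrees(np.arctan2(d[1],d[0])),np.linalg.norm(d)/2)
im=t["image"][190:350,150:390,::-1];im=cv2.resize(im,None,fx=3.3,fy=3.3,interpolation=cv2.INTER_CUBIC);cv2.imwrite("pics/topz.png",cv2.convertScaleAbs(im,alpha=1.5))
E
```

```text
(np.float64(350.3835616438356), np.float64(265.43835616438355), 73) (np.float64(299.42857142857144), np.float64(237.55102040816325), 49)
grip tri [ 0.54363952 -0.04356251  0.16509004] top z.155 [ 0.54548317 -0.04428558  0.155     ]
[[ 0.71702213  0.30323604]
 [ 0.61198165 -0.10711831]
 [ 0.40094441 -0.05132397]
 [ 0.50364656  0.35841349]] [0.55839869 0.12580181]
y dir 75.78506288312428 0.42299751258833196
```

View pics/topz.png

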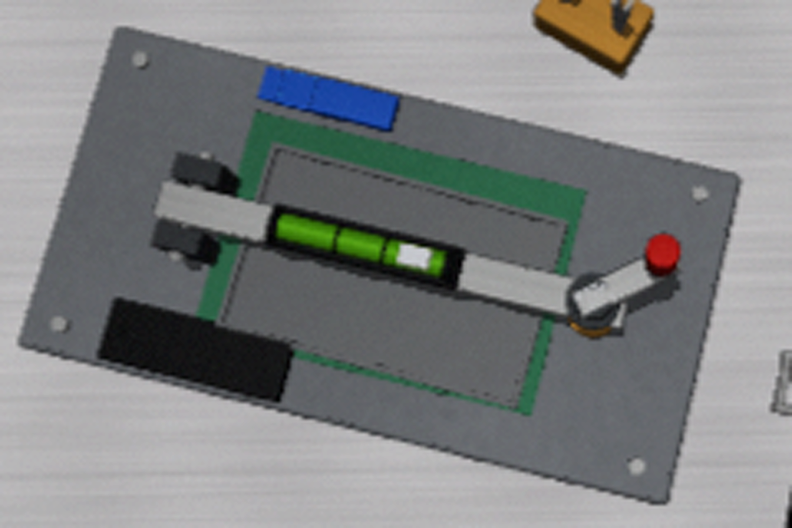

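The enlarged crop shows the rail, the vial with rings at (337,241) and (387,252), the bubble at (414,257) on the crank side, and the crank axis at about (595,298). Next I move above the grip and refine the estimate with the wrist camera.

```bash
cat >> h.py <<'E'
yaw=np.radians(75.8-90)
def sep(v): # separator-frame direction to world (2d)
    c,s=np.cos(yaw),np.sin(yaw); return np.array([c*v[0]-s*v[1],s*v[0]+c*v[1]])
def ori(deg): # tool down, camera offset direction at deg in separator frame
    a=np.radians(deg); z=np.append(-sep([np.cos(a),np.sin(a)]),0); x=np.array([0,0,-1.]); return R.from_matrix(np.c_[x,np.cross(z,x),z]).as_rotvec()
E
python3 - <<'E'
from h import *
from rig import manip
t=dict(np.load("pics/top.npz"))
v=atz(t,259.7,264.8,.087); ax=atz(t,330.3,280.3,.1); g=np.array([.5448,-.044])
print("vial",v,"axis",ax,"axis from vial",v[:2]-.145*sep([0,1]),"r",np.linalg.norm(g-ax[:2]))
for ax in (ax[:2],v[:2]-.145*sep([0,1])):
  for deg in range(0,360,30):
    out=[]
    for p in (np.append(g,.26),np.append(g,.13),np.append(ax+.045*sep([0,-1]),.13),np.append(ax+.045*sep([-1,0]),.13),np.append(ax+.045*sep([-.7,.7]),.13)):
        q=manip.solve_ik(p,ori(deg)); out.append("X" if q is None else f"{q[5]:.2f}/{q[4]:.2f}")
    print(deg,out)
  break
E
```

```text
vial [0.55834381 0.13365702 0.087     ] axis [ 0.52355411 -0.00728298  0.1       ] axis from vial [ 0.52277424 -0.00691256] r 0.04242083934337355
0 ['1.72/1.04', '1.72/0.77', '1.70/0.74', '1.80/0.70', '1.86/0.73']
30 ['1.19/1.04', '1.19/0.77', '1.17/0.74', '1.28/0.70', '1.33/0.73']
60 ['0.67/1.04', '0.67/0.77', '0.65/0.74', '0.75/0.70', '0.81/0.73']
90 ['0.15/1.04', '0.15/0.77', '0.13/0.74', '0.23/0.70', '0.29/0.73']
120 ['-0.38/1.04', '-0.38/0.77', '-0.40/0.74', '-0.29/0.70', '-0.24/0.73']
150 ['-0.90/1.04', '-0.90/0.77', '-0.92/0.74', '-0.82/0.70', '-0.76/0.73']
180 ['-1.43/1.04', '-1.43/0.77', '-1.45/0.74', '-1.34/0.70', '-1.28/0.73']
210 ['-1.95/1.04', '-1.95/0.77', '-1.97/0.74', '-1.86/0.70', '-1.81/0.73']
240 ['-2.47/1.04', '-2.47/0.77', '-2.49/0.74', '-2.39/0.70', '-2.33/0.73']
270 ['X', 'X', 'X', 'X', 'X']
300 ['X', 'X', 'X', 'X', 'X']
330 ['2.24/1.04', '2.24/0.77', '2.22/0.74', '2.33/0.70', '2.38/0.73']
```

Run:
```python
from h import *
from rig import manip
manip.move_to([.5448,-.044,.26],ori(35))
c=wcam(manip);np.savez("pics/w1.npz",**c)
cv2.imwrite("pics/w1.png",cv2.convertScaleAbs(c["image"][:,:,::-1],alpha=1.4))
print(manip.get_time(),manip.get_contact_force(),manip.get_position())
T=np.linalg.inv(c["cam_to_world"])
for n,P in dict(griptop=[.5448,-.044,.167],gripbot=[.5448,-.044,.122],vial=[.558,.1337,.087],axis=[.523,-.007,.1]).items():
    q=T[:3,:3]@P+T[:3,3];print(n,c["cx"]+c["fx"]*q[0]/q[2],c["cy"]+c["fy"]*q[1]/q[2])
```

```text
2.8 [ 0.72317889 -0.04777278 -0.15687417] [ 0.54491743 -0.04325796  0.25997479]
griptop 325.9762225984272 254.74909216539072
gripbot 325.7477166810715 237.78641627861302
vial 128.7225037015476 137.5364134655522
axis 275.5267188723319 239.5950926333359
```

View pics/w1.png

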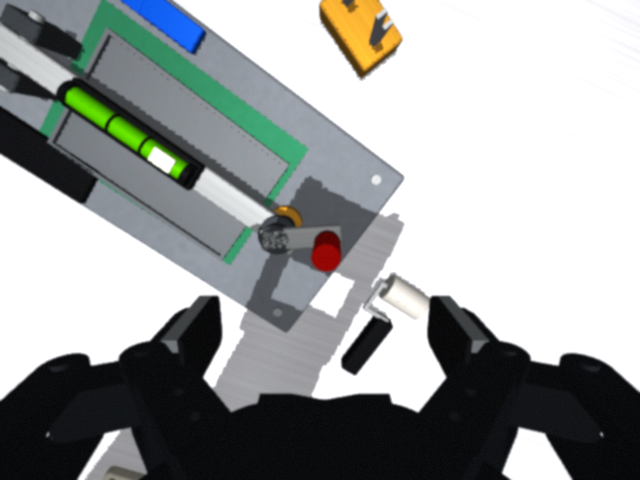

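The wrist view matches the prediction: grip at (326,250), axis at (275,237) and vial centre at (129,134). Now I grasp the grip.

Run:
```python
from h import *
from rig import manip
c=dict(np.load("pics/w1.npz")); m=red(c["image"],(290,215,360,285))
print("red centroid",m,"pred mid ~246")
manip.servo_line([.5448,-.044,.150],rate=.1)
f0=np.array(manip.get_contact_force())
manip.command_gripper(0.015,60)
manip.hold(.2)
print(manip.get_width(),f0,manip.get_contact_force(),manip.get_torque(),manip.get_position(),manip.get_time())
z=.150
for i in range(7):
    z-=.004; p=np.array(manip.get_position()); manip.servo_line([.5448,-.044,z],rate=.04); print(round(z,3),np.round(np.array(manip.get_contact_force())-f0,2),np.round(manip.get_position(),4))
    if (np.array(manip.get_contact_force())-f0)[2]>9.5: break
c=wcam(manip);np.savez("pics/w2.npz",**c)
cv2.imwrite("pics/w2.png",cv2.convertScaleAbs(c["image"][:,:,::-1],alpha=1.4)); print(manip.get_time())
```

```text
red centroid (np.float64(325.73656845753897), np.float64(257.50259965337955), 577) pred mid ~246
0.018893019241103096 [ 0.16381676  0.27044464 -0.04518564] [ 1.83201489 -5.7005976   0.663366  ] [-1.14948992 -0.3648498   0.06446837] [ 0.54545223 -0.04461636  0.15029542] 4.875
0.146 [ 2.32 -6.92  3.31] [ 0.546  -0.0449  0.1465]
0.142 [ 2.69 -8.01  3.52] [ 0.5466 -0.0451  0.1428]
0.138 [ 3.65 -8.8   4.31] [ 0.5472 -0.0453  0.1391]
0.134 [  4.28 -10.92   5.78] [ 0.5478 -0.0454  0.1355]
0.13 [ 4.7  -9.86  7.12] [ 0.5482 -0.0453  0.1317]
0.126 [ 4.78 -9.59  8.54] [ 0.5483 -0.0453  0.1279]
0.122 [ 4.12 -9.1   9.95] [ 0.5485 -0.0452  0.1241]
6.675
```

View pics/w2.png

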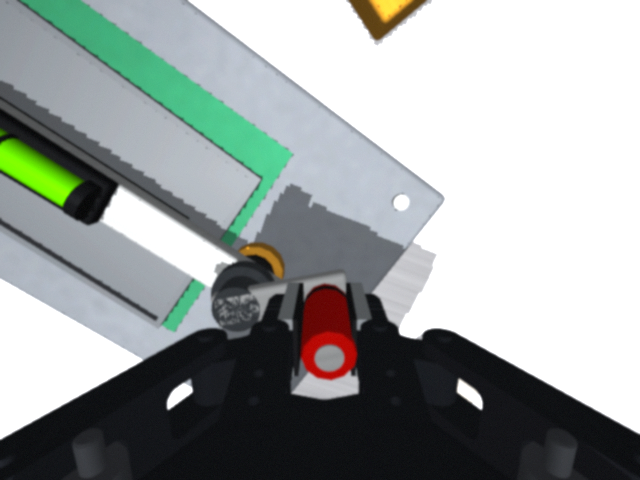

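The fingers hold the grip (width 18.9 mm). Fz is rising along the pin spring, about 8 mm sunk, so the foot is on the anvil. A sideways load has built up because the rail leans as it pitches. I'll relax that load first, then crank with compliance.

```bash
cat >> h.py <<'E'
import json
F0=np.array([.164,.270,-.045])
FZ=10.5
def turn(manip,dth,step=.1,rate=.06,st=None):
    """crank clockwise by dth with radial + vertical admittance; state (centre, commanded angle, z) kept in st.json"""
    st=json.load(open("st.json")); C=np.array(st["C"]); a=st["a"]; z=st["z"]
    n=max(1,int(np.ceil(abs(dth)/step)))
    for i in range(n):
        a-=dth/n   # world polar angle decreases clockwise
        u=np.array([np.cos(a),np.sin(a)])
        manip.servo_line(np.append(C+.045*u,z),rate=rate)
        f=np.array(manip.get_contact_force())-F0; fr=f[:2]@u; ft=f[:2]@np.array([u[1],-u[0]])
        C=C+np.clip(.00015*fr,-.001,.001)*u; z+=np.clip(.0008*(f[2]-FZ),-.0015,.0015)
        p=np.array(manip.get_position())
        if i%3==2 or i==n-1: print(f"a {np.degrees(a):.0f} act {np.degrees(np.arctan2(*(p[:2]-C)[::-1])):.0f} fr {fr:.1f} ft {ft:.1f} fz {f[2]:.1f} p {np.round(p*1e3,1)} C {np.round(C*1e3,1)} z {z*1e3:.1f} t {manip.get_time():.1f}")
        json.dump(dict(C=C.tolist(),a=a,z=z),open("st.json","w"))
        if abs(fr)>22 or abs(ft)>22 or not 7.5<f[2]<14: print("STOP",f); break
E
python3 - <<'E'
from h import *
from rig import manip
x=np.array([.5448,-.044,.122])
for i in range(5):
    f=np.array(manip.get_contact_force())-F0; x[:2]+=.0002*f[:2]; manip.servo_line(x,rate=.05)
p=np.array(manip.get_position()); print(f,x,p)
A=np.array([.5228,-.0072])+.0024*sep([0,-1]); d=x[:2]-A; print("r",np.linalg.norm(d))
a=np.arctan2(d[1],d[0]); C=x[:2]-.045*np.array([np.cos(a),np.sin(a)])
json.dump(dict(C=C.tolist(),a=a,z=.122),open("st.json","w"))
turn(manip,.9)
E
```

```text
[-0.34045229 -0.47181414 10.28523937] [ 0.54640132 -0.04641105  0.122     ] [ 0.54803752 -0.04601868  0.12349551]
r 0.04410914123611381
a -74 act -73 fr -1.1 ft -0.3 fz 10.8 p [535.  -51.1 123.6] C [521.6  -8.4] z 122.6 t 8.7
a -91 act -89 fr -1.9 ft 0.4 fz 10.7 p [521.9 -51.9 124.4] C [521.5  -7.3] z 123.1 t 9.4
a -108 act -107 fr -1.3 ft 0.3 fz 10.7 p [509.  -48.8 125.3] C [521.6  -6.4] z 124.0 t 10.2
```

Run:
```python
from h import *
from rig import manip
turn(manip,1.2)
t=manip.camera("top");np.savez("pics/t3.npz",**t)
c=wcam(manip);np.savez("pics/w3.npz",**c)
a=cv2.resize(t["image"][235:300,210:310],(800,520),interpolation=cv2.INTER_CUBIC)
a=cv2.resize(a,(400,260)); b=cv2.resize(c["image"],(400,300))
cv2.imwrite("pics/m3.png",cv2.convertScaleAbs(np.vstack([a,b])[:,:,::-1],alpha=1.3))
```

```text
a -125 act -124 fr -0.6 ft 0.4 fz 10.9 p [497.4 -42.1 126.2] C [521.9  -5.9] z 125.1 t 10.9
a -143 act -142 fr -2.0 ft 0.6 fz 10.1 p [488.3 -32.3 126.5] C [522.6  -5.3] z 124.7 t 11.7
a -160 act -160 fr -0.7 ft 1.0 fz 10.9 p [482.5 -20.  127.2] C [523.  -5.] z 126.1 t 12.4
a -177 act -178 fr -1.3 ft 1.1 fz 10.1 p [480.3  -6.8 128.6] C [523.6  -4.9] z 126.9 t 13.2
```

View pics/m3.png

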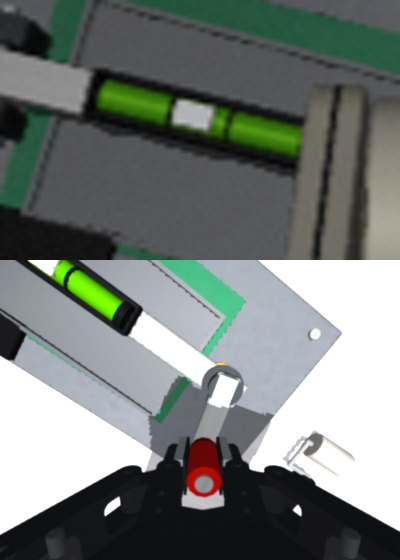

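The mosaic shows the top-view rings at columns 169 and 229 and the bubble at 172–214, so it is about 3 mm towards the pivot. The top camera sees the whole vial, so I'll measure a profile along the rail and correct from that.

```bash
cat >> h.py <<'E'
def bubble(t,zv=.088,verbose=False):
    """mm of bubble from ring middle along rail, + towards the pivot (top camera)"""
    T=np.linalg.inv(t["cam_to_world"]); s=np.arange(-.03,.0301,.00025)
    O=np.array([.5583,.1337]); prof=[]
    for w in np.arange(-.003,.0031,.001):
        P=np.c_[O+np.outer(s,sep([0,1]))+w*sep([1,0]),np.full(len(s),zv)]
        q=P@T[:3,:3].T+T[:3,3]; u=(t["cx"]+t["fx"]*q[:,0]/q[:,2]).astype(np.float32); v=(t["cy"]+t["fy"]*q[:,1]/q[:,2]).astype(np.float32)
        prof.append(cv2.remap(t["image"],u[:,None],v[:,None],cv2.INTER_LINEAR)[:,0].astype(float))
    p=np.mean(prof,0); s=s*1e3
    b=p[:,2]; bw=np.clip(b-.5*b.max(),0,None)>0; bc=s[bw].mean(); L=s[bw].max()-s[bw].min()
    g=p[:,1]; base=np.median(g[~bw]); out=[]
    for sg in(-1,1):
        m=(np.abs(s-sg*15.5)<6); w=np.clip(.9*base-g,0,None)*m; out.append((w*s).sum()/w.sum())
    if verbose: print("rings",np.round(out,2),"bubble",round(bc,2),"len",L); print("G",g[::8].astype(int).tolist()); print("B",b[::8].astype(int).tolist())
    return bc-np.mean(out)
E
python3 - <<'E'
from h import *
print(bubble(dict(np.load("pics/t3.npz")),verbose=True)); print(bubble(dict(np.load("pics/top.npz")),verbose=True))
E
```

```text
rings [-14.06  16.11] bubble 4.5 len 19.500000000000018
G [102, 102, 101, 101, 101, 102, 99, 77, 50, 79, 101, 94, 93, 118, 133, 135, 136, 133, 132, 134, 135, 129, 91, 45, 80, 99, 100, 99, 98, 99, 99]
B [13, 13, 11, 11, 12, 13, 12, 11, 9, 10, 12, 15, 54, 112, 136, 137, 137, 133, 134, 135, 137, 128, 80, 13, 11, 13, 12, 12, 11, 12, 11]
3.4714330152709163
rings [-12.38  17.66] bubble -25.75 len 8.500000000000007
G [127, 128, 128, 125, 112, 95, 94, 90, 64, 46, 79, 94, 96, 95, 94, 93, 94, 94, 94, 93, 94, 93, 90, 68, 47, 79, 93, 92, 92, 93, 92]
B [128, 130, 130, 122, 85, 21, 10, 10, 9, 8, 9, 10, 11, 11, 11, 10, 10, 10, 10, 9, 10, 10, 9, 8, 6, 8, 11, 9, 9, 10, 8]
-28.394283569431717
```

Run:
```python
from h import *
from rig import manip
turn(manip,.34,step=.085)
for k in range(3):
    manip.hold(.3); t=manip.camera("top"); e=bubble(t,verbose=(k==2)); print("bubble err mm",e)
    if abs(e)>.4 and k<2: turn(manip,e/9.6,step=.1,rate=.02)
np.savez("pics/t4.npz",**t)
manip.hold(1)
print(bubble(manip.camera("top")),np.array(manip.get_contact_force())-F0,manip.get_position(),manip.get_width(),np.abs(manip.get_joint_vel()).max(),manip.get_time())
c=wcam(manip); s=manip.camera("side")
a=cv2.resize(t["image"][235:300,210:310],(400,260),interpolation=cv2.INTER_CUBIC); b=cv2.resize(c["image"],(400,300)); d=cv2.resize(s["image"][180:320,220:360],(400,400),interpolation=cv2.INTER_CUBIC)
d=np.vstack([d,np.zeros((160,400,3),np.uint8)])
cv2.imwrite("pics/m4.png",cv2.convertScaleAbs(np.hstack([np.vstack([a,b]),d])[:,:,::-1],alpha=1.3))
```

```text
a -192 act 167 fr -1.2 ft -0.3 fz 11.7 p [481.7   4.6 129.6] C [524.  -5.] z 129.1 t 14.0
a -197 act 162 fr 0.1 ft 0.1 fz 11.4 p [482.8   8.3 130.5] C [524.  -5.] z 129.8 t 14.3
bubble err mm -2.732556672575083
a -180 act 179 fr 0.6 ft -1.5 fz 10.6 p [480.5  -4.6 130.3] C [524.2  -5. ] z 129.3 t 15.7
bubble err mm 2.912313970921555
a -193 act 166 fr -0.3 ft -0.3 fz 10.4 p [482.    5.6 130.5] C [524.2  -5.1] z 129.2 t 17.0
a -198 act 161 fr -0.9 ft -0.9 fz 10.1 p [483.    8.9 130.5] C [524.4  -5.1] z 128.9 t 17.3
rings [-13.97  15.86] bubble -3.33 len 41.000000000000036
G [84, 82, 80, 85, 98, 101, 98, 78, 53, 78, 101, 118, 134, 132, 133, 134, 134, 133, 132, 132, 124, 101, 73, 43, 78, 99, 99, 99, 99, 98, 98]
B [77, 74, 62, 29, 13, 12, 11, 10, 9, 10, 42, 102, 135, 133, 135, 136, 137, 134, 134, 133, 109, 36, 9, 8, 11, 12, 11, 11, 11, 10, 10]
bubble err mm -4.276615515429874
-4.295104186498416 [ 0.88436849 -0.57475084 10.29323897] [0.48301043 0.0088747  0.13051971] 0.018557781319036577 0.0026158934886720843 18.7417
```

View pics/m4.png

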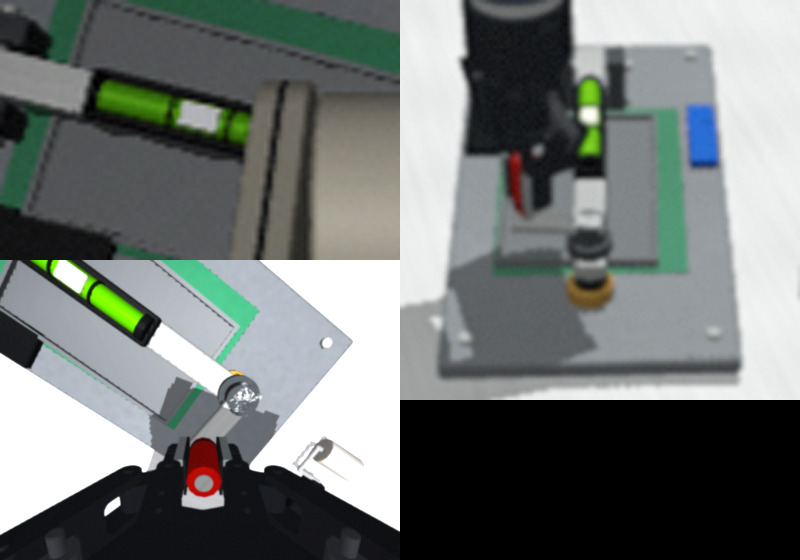

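In the mosaic the bubble (176–221) sits between the rings (172 and 227). The side crop shows the foot on the anvil. My automatic error of −4.3 mm was wrong, because the pale arm had entered the left end of the profile. I'll fix the mask and remeasure.

```bash
sed -i 's/bw=np.clip(b-.5\*b.max(),0,None)>0/b=np.where(np.abs(s)<22,b,0); bw=b>.5*b.max()/' h.py
python3 - <<'E'
from h import *
from rig import manip
e=[bubble(manip.camera("top"),zv) for zv in(.084,.088,.092)]; print(e)
c=wcam(manip)
print(bubble(c,.088,True))
print(np.array(manip.get_contact_force())-F0,manip.get_width(),manip.get_time())
E
```

```text
[np.float64(0.11312644315416676), np.float64(0.01783574260957499), np.float64(0.07871538019931601)]
rings [-14.25  17.6 ] bubble 1.25 len 20.000000000000018
G [209, 208, 207, 207, 206, 205, 205, 167, 27, 199, 188, 225, 244, 244, 244, 244, 243, 243, 243, 242, 242, 198, 166, 18, 119, 78, 50, 8, 0, 0, 0]
B [0, 0, 0, 0, 0, 0, 0, 0, 23, 0, 5, 205, 242, 241, 241, 241, 240, 239, 239, 238, 237, 6, 0, 16, 0, 0, 0, 0, 0, 0, 0]
-0.42769614770126685
[ 0.54496238 -0.36227308 10.68557657] 0.01840715524897236 19.0417
```

Both cameras now put the bubble within about 0.3 mm of centre, the push is steady at 10.7 N, and the grip is held.

```bash
python3 -c "
from rig import manip
manip.sign_off()"
```

```text
the job is handed in; nothing more can be done
```

I gripped the red grip at 60 N, pushed it down until the foot sat on the anvil, and cranked clockwise until the bubble was centred. I handed in at about 19 s, still holding the grip and pressing.

**Last checks:**
- **Bubble:** the top camera put it 0.0 to 0.1 mm from the middle between the rings. The wrist camera showed about 0.25 mm, read off the ring minima. Its automatic figure was −0.4 mm, because one ring window was partly spoiled by the edge of the picture.
- **Push:** about 10.7 N down, within the range of the grip's pin spring, so the grip has sunk roughly 8 mm. The side view shows the foot on the anvil.
- **Hold:** the finger opening is 18.4 mm on the 20 mm grip, a little less than at the start. The sideways forces are under 1 N. The joints were almost still (at most 0.003 rad/s) when last read, before the final measurement.

**What disagreed:** late in the cranking, two automatic bubble readings, −2.7 and −4.3 mm, were wrong because the pale arm had come into the measured strip. The first of these caused a needless turn of about 0.3 rad back and forth, with the foot kept pressed. I fixed the reading before handing in.

The arm did not go near the tablet shell, wedge, tweezer block or roller, but I did not measure them again at the end.

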